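Bring out the lens tray, put away the empty one

TASK

Get the bench ready to work on the lens: hook a fingertip behind the front lip of the tray that holds the lens and draw it out until it stops, and push the empty tray, which was left standing out, fully home with the fingertips, in either order. Grip and lift nothing: do not pinch a lip, do not touch the lens or the film can, and leave the lens standing in its tray, the film can's tray shut and the other things on the bench where they are.

Things in the scene. Friction and masses are not known exactly. Their poses are not given: they have to be found in the camera images.
- lens_bed: fixed tray rack whose tray holds the camera lens: a steel base plate 170 (x) x 116 (y) mm with low aluminium side rails (top 34 mm above the bench) and a tray that slides on it. Origin: centre of the underside, on the bench. Its x axis points to the closed rear; the tray slides out along -x, roughly towards the robot. All three racks are alike; only the contents of their blue trays tell them apart
- lens_tray (a joint): slide of the lens tray, m: 0 = fully home, grows as the tray comes out towards the robot (rack -x), end stop at 0.09. It moves with about 2 N of friction and stays where it is left; starts home
- lens_lip_top (a point): lens tray: middle of the top edge of its front lip, 44 mm above the bench; the lip is 8 mm thick and 96 mm wide: its outer face (with a blank label frame), the one to push, lies 4 mm in front of this point, its inner face, the one to hook behind, 4 mm behind it; the lip reaches from 10 to 44 mm above the bench
- lens_well (a point): lens tray: middle of the floor of its empty finger well, 14 mm above the bench; moves with the tray, axes as the rack's. The well is 55 (x) x 88 (y) mm: 27 mm in front of this point (-x) stands the inside of the lip, 27 mm behind it a 16 mm high cross wall, then the compartment, 107 (x) x 88 (y) mm, of the contents. The tray's sides are 18 mm high
- empty_bed: fixed tray rack whose tray is empty: a steel base plate 170 (x) x 116 (y) mm with low aluminium side rails (top 34 mm above the bench) and a tray that slides on it. Origin: centre of the underside, on the bench. Its x axis points to the closed rear; the tray slides out along -x, roughly towards the robot. All three racks are alike; only the contents of their blue trays tell them apart
- empty_tray (a joint): slide of the empty tray, m: 0 = fully home, grows as the tray comes out towards the robot (rack -x), end stop at 0.09. It moves with about 2 N of friction and stays where it is left; starts 30 to 70 mm out
- empty_lip_top (a point): empty tray: middle of the top edge of its front lip, 44 mm above the bench; the lip is 8 mm thick and 96 mm wide: its outer face (with a blank label frame), the one to push, lies 4 mm in front of this point, its inner face, the one to hook behind, 4 mm behind it; the lip reaches from 10 to 44 mm above the bench
- empty_well (a point): empty tray: middle of the floor of its empty finger well, 14 mm above the bench; moves with the tray, axes as the rack's. The well is 55 (x) x 88 (y) mm: 27 mm in front of this point (-x) stands the inside of the lip, 27 mm behind it a 16 mm high cross wall, then the compartment, 107 (x) x 88 (y) mm, of the contents. The tray's sides are 18 mm high
- can_bed: fixed tray rack whose tray holds the film can: a steel base plate 170 (x) x 116 (y) mm with low aluminium side rails (top 34 mm above the bench) and a tray that slides on it. Origin: centre of the underside, on the bench. Its x axis points to the closed rear; the tray slides out along -x, roughly towards the robot. All three racks are alike; only the contents of their blue trays tell them apart
- can_tray (a joint): slide of the film can tray, m: 0 = fully home, grows as the tray comes out towards the robot (rack -x), end stop at 0.09. It moves with about 2 N of friction and stays where it is left; starts home and must stay there
- can_lip_top (a point): can tray: middle of the top edge of its front lip, 44 mm above the bench; the lip is 8 mm thick and 96 mm wide: its outer face (with a blank label frame), the one to push, lies 4 mm in front of this point, its inner face, the one to hook behind, 4 mm behind it; the lip reaches from 10 to 44 mm above the bench
- lens: black camera lens, 64 mm across, 40 mm high, about 0.24 kg, standing loose on the floor of its tray's compartment; origin at the centre of its underside, z up
- film_can: white film can with lid, 34 mm across, 50 mm high, light, standing loose in its tray; origin at the centre of its underside, z up
- blower: black rubber air blower with a red nozzle, 61 mm across, 165 mm high, standing loose at the right; origin: centre of its underside
- loupe: black eye loupe, 41 mm across, 49 mm high, standing loose near the front edge, between the lines of two racks; origin: centre of its underside
- tape_roll: roll of beige tape lying flat, 78 mm across, 19 mm high, at the left; origin: centre of its underside
- mug: white mug with dark dots, 82 mm across (114 with handle), 91 mm high, at the left; origin: centre of its underside
- driver_amber: screwdriver with amber handle lying at the right, 185 mm long, 22 mm thick; origin: middle of its underside
There are look-alikes about, which are no part of the job. There is more than one size of the lens; the one meant has the size given above.

How it is judged:
On the way:
1. the lens tray is on its way out, drawn by a fingertip hooked behind its lip (value of joint lens_tray above 0.02 m and contact force between the fingers and lens_tray_c0 above 0.3 N), for 0.1 s.
At the end, for the whole second after the job is handed in: Lens tray out at its stop (within 6 mm); empty tray and film can's tray home (within 5 mm); lens upright and still in its compartment; film can upright, within 20 mm of its start; blower, loupe, tape roll, mug and screwdriver within 30 mm of theirs (value of joint lens_tray above 0.084 m and value of joint each of empty_tray, can_tray below 0.005 m and x of lens in the frame of lens_well between 0.045 and 0.125 m and y of lens in the frame of lens_well between -0.03 and 0.03 m and z of lens in the frame of lens_well below 0.008 m and angle between each of lens, film_can's own z axis and vertical below 0.1 rad and linear speed of lens below 0.01 m/s and distance of film_can from where it was at the start of the episode below 0.02 m and distance of each of blower, loupe, tape_roll, mug, driver_amber from where it was at the start of the episode below 0.03 m); the robot touches nothing.
It fails at once if the lens or the film can is touched by the robot (contact force between any of the fingers, the arm and lens above 0.5 N or contact force between any of the fingers, the arm and film_can above 0.5 N).
It fails at once if the lens is lifted or tipped over (z of lens in the frame of lens_bed above 0.03 m or angle between lens's own z axis and vertical above 0.5 rad).
It fails at once if a lip is pinched, pressed on both its faces at once ((contact force between the fingers and lens_tray_c0 above 1 N and contact force between the fingers and lens_tray_c1 above 1 N) or (contact force between the fingers and empty_tray_c0 above 1 N and contact force between the fingers and empty_tray_c1 above 1 N)).
It fails at once if the film can's tray is drawn out (value of joint can_tray above 0.015 m).
It fails at once if a bystander is knocked away, lifted or carried off (distance of any of blower, loupe, tape_roll, mug, driver_amber from where it was at the start of the episode above 0.03 m).
It also fails if it takes over 43 s, if anything falls off the work surface, if the arm or the gripper's body presses on something with over 40 N, if the wrist force passes 120 N, or if a joint passes its speed limit or range.

ROBOT

A 6-joint arm with a two-finger parallel gripper is mounted at the origin on a cart in front of the work surface, level with it; the furniture and walls round the work are solid. World frame = base frame: x ahead of the robot, y to its left, z up, the work surface at z = 0. Lengths are in m, angles in rad, forces in N, time in s.
With the tool pointing down it reaches from about 0.425 to 0.95 m from the base axis. Payload 14.7 kg.
Tool frame: the origin (TCP) lies at the very end of the fingers, on their centre line; the grasp point (between the pads) lies 19 mm behind it; z points along the fingers, y is the line along which they close (so a half turn about z gives the same grasp; the last joint's range is limited). The gripper opens to 85 mm and grips with 20 to 120 N. Pads are 22 mm wide; open, the fingers measure 114 mm over their backs; the gripper's body (76 mm by 85 mm) begins 54 mm behind the grasp point. The pads swing forward as they close: fully open they stand 13 mm farther back than shut.
Start: joints at [1.097, 0.48, 1.596, -0, 1.065, -0.047], TCP at [0.269, 0.592, 0.231] pointing down, gripper open.
Joint ranges: [-2.75, 2.75], [-0.82, 2.05], [0.23, 2.67], [-1.56, 4.7], [0.09, 2.69], [-2.92, 2.92]. Speed limits (rad/s): [1.89, 1.89, 2.39, 3.01, 3.01, 3.01].

INTERFACE

Orientations are given as a unit quaternion [x, y, z, w].
In Python, from bench import env gives the robot as it stands. The module is installed in compiled form; this text tells all that it offers.
- The arm moves only by the tool jog_arm, never from a script. Its argument "increments" is one flat list of numbers, 7 for each row, row after row: the shift along the tool's x, y, z in cm, then the turn, a rotation vector about the tool's x, y, z in degrees, then the closure, from 0 (fully open) to 1 (shut). A call has 1 to 10 rows; each row is the pose to reach, as a shift and turn from the pose commanded when the call began, along the tool's axes at that moment; what a row does not reach only later rows make up. A row lasts 1/12 s, in which the tool goes at most 41.7 mm and 7.16 degrees, less where a joint would pass 70% of its speed; a pose out of reach is approached as far as the arm can. A call with a gripper value outside its range is refused whole. The fingers move at their own pace and stop on an object; the grip force is fixed at half the most. Time passes only in rows, so rows that repeat a pose let the fingers close. It gives the time, the measured TCP pose, the force, the opening and the grip force at its end, in the units of the state.
- env.sense(): the state, without advancing time (a new reading comes with each control period).
- env.read_camera(name): name is "scene" or "top" or "wrist"; returns the picture (384x512x3 uint8, red, green, blue); there is no depth.
- env.get_calibration(name): a dict with "mtx" (3x3 intrinsics, pixels), "k1" (the pictures are not rectified: a ray, as slopes to the right and down, at radius r is drawn at 1 + k1 r^2 times it, then the intrinsics apply), "camera_from_world" (4x4, takes a point from world to camera coordinates). Camera axes: x right, y down, z forward; pixel columns grow to the right and rows downward; lengths in m; the calibration is good to about 2 mm. A picture is of the moment at which its call begins: read the wrist's pose just before it. get_calibration takes no time and is no camera call; for the wrist camera it gives the pose at the moment of the call.
- env.sign_off(): hands the job in; it is judged then, once.
The state is a dict: "t": time; "q": joint angles; "qd": joint speeds; "joint_torque": joint torques, N m; "tcp_pos": TCP position; "tool_rot": TCP orientation; "force": force on the tool from outside, world axes, zero at the start; "moment": the same for the moment, N m; "finger_gap": finger opening in m; "finger_force": force on a finger pad.
Only numpy, scipy, OpenCV 4.12 (cv2) and the standard library are available. Lean on these libraries where they do the work, as an engineer would, in place of code of your own. Each camera call takes 0.05 s, during which the arm holds its last target. There are 200 camera calls.

## Working session

There is one attempt and no reset: what is moved stays moved. The work goes in short steps, Python scripts to look and compute and a tool call to move; the robot and the scene stay as the last step left them, time stands still between calls to the robot, and variables do not carry over. Pictures are saved under pics/ and viewed, at most 10 in all, crops included, and the job is handed in when it is done.

Besides the shell and the picture viewer there is one more tool, called as a command line: name --argument value ..., lists and objects as JSON in quotes. jog_arm: Moves the arm, as the interface text tells. Its arguments: {"type":"object","properties":{"increments":{"type":"array","items":{"type":"number"}}},"required":["increments"]}

```bash
mkdir -p pics
python3 - <<'E'
from bench import env
import cv2,numpy as np
print(env.sense())
for n in("top","scene"):
    im=env.read_camera(n); np.save(f"pics/{n}0.npy",im); cv2.imwrite(f"pics/{n}0.png",im[:,:,::-1])
    print(n,env.get_calibration(n))
E
```

```text
{'t': 0.0, 'q': array([ 1.09739252e+00,  4.80836816e-01,  1.59688472e+00,  1.25261507e-06,
        1.06506623e+00, -4.66216257e-02]), 'qd': array([-0.00085272,  0.00080519, -0.00057849, -0.00073857,  0.0001539 ,
       -0.00032343]), 'joint_torque': array([ 1.94853361e-03, -9.50659060e+01, -4.30179155e+01,  2.10943963e-04,
        1.23183802e-02, -2.76454819e-05]), 'tcp_pos': array([0.26887035, 0.59133572, 0.2306651 ]), 'tool_rot': array([ 2.11775546e-01,  9.77318147e-01, -5.77327449e-04, -1.54156176e-04]), 'force': array([ 0.41065951,  0.62198979, -0.07134813]), 'moment': array([-0.00167613,  0.02498984,  0.01788258]), 'finger_force': 0.0, 'finger_gap': 0.08545923767264064}
top {'mtx': array([[391.14268886,   0.        , 244.54633748],
       [  0.        , 391.14268886, 191.62369306],
       [  0.        ,   0.        ,   1.        ]]), 'k1': -0.09457064536203683, 'camera_from_world': array([[-0.00280364, -0.99974311, -0.02249139, -0.00670951],
       [-0.98524701,  0.00661024, -0.17101063,  0.52957317],
       [ 0.17111537,  0.02168012, -0.98501244,  1.3566331 ],
       [ 0.        ,  0.        ,  0.        ,  1.        ]])}
scene {'mtx': array([[429.83847052,   0.        , 259.2267335 ],
       [  0.        , 429.83847052, 187.29571485],
       [  0.        ,   0.        ,   1.        ]]), 'k1': -0.02197108202540562, 'camera_from_world': array([[ 0.45782765, -0.8890274 ,  0.00491183, -0.23888437],
       [-0.55973705, -0.29253466, -0.77531794,  0.34054302],
       [ 0.69071577,  0.35221266, -0.63155203,  1.02431383],
       [ 0.        ,  0.        ,  0.        ,  1.        ]])}
```

View pics/top0.png

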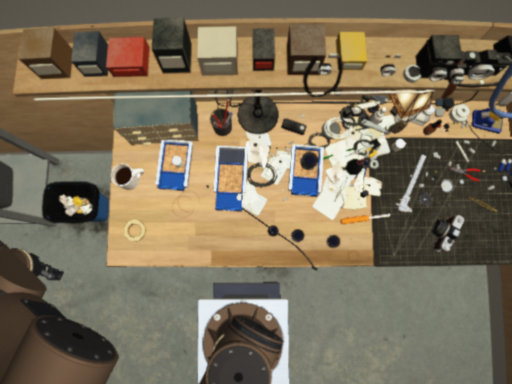

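View pics/scene0.png

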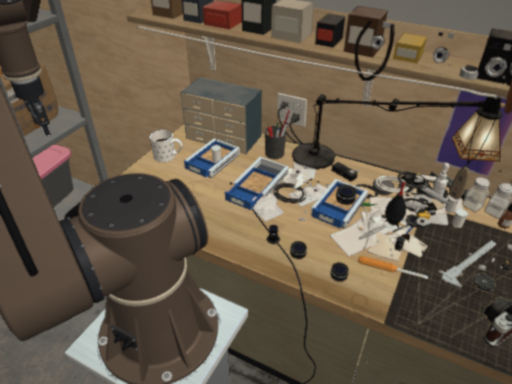

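Top view: film can tray at (173,165), empty tray standing out at (229,180), lens tray at (306,170), loupe about (272,231), screwdriver at (355,219). Next I'll zoom in and measure the blue trays.

```bash
cat > h.py <<'E'
import numpy as np,cv2
from bench import env
def ray(c,uv):
    K=c["mtx"];p=np.array([(uv[0]-K[0,2])/K[0,0],(uv[1]-K[1,2])/K[1,1]]);s=p.copy()
    for _ in range(20): s=p/(1+c["k1"]*(s@s))
    R=c["camera_from_world"][:3,:3];t=c["camera_from_world"][:3,3]
    return -R.T@t,R.T@np.array([s[0],s[1],1])
def plane(c,uv,z):
    o,d=ray(c,uv);return o+d*(z-o[2])/d[2]
def proj(c,P):
    p=c["camera_from_world"]@np.append(P,1);s=p[:2]/p[2];s=s*(1+c["k1"]*(s@s))
    return s*c["mtx"][0,0]+c["mtx"][:2,2]
E
python3 - <<'E'
from h import *
im=np.load("pics/top0.npy");c=env.get_calibration("top")
hsv=cv2.cvtColor(im,cv2.COLOR_RGB2HSV)
m=cv2.inRange(hsv,(100,130,60),(125,255,255)); m[:,:150]=0;m[:,345:]=0;m[:135]=0;m[225:]=0
n,l,st,ce=cv2.connectedComponentsWithStats(m)
for i in range(1,n):
    if st[i,4]<30: continue
    pts=np.argwhere(l==i)[:,::-1].astype(np.float32)
    w=np.array([plane(c,p,0.044)[:2] for p in pts],np.float32)
    print(st[i],cv2.minAreaRect(w)); print(cv2.boxPoints(cv2.minAreaRect(w)).round(3).tolist())
a=cv2.resize(im[130:220,150:330],None,fx=4.4,fy=4.4,interpolation=cv2.INTER_CUBIC)
cv2.imwrite("pics/crop.png",a[:,:,::-1])
E
```

```text
[158 171  26  19 384] ((0.5734848976135254, 0.2563075125217438), (0.09218831360340118, 0.05967511981725693), 83.05298614501953)
[[0.5379999876022339, 0.21400000154972076], [0.5979999899864197, 0.2070000022649765], [0.609000027179718, 0.2980000078678131], [0.5490000247955322, 0.3059999942779541]]
[292 177  26  19 408] ((0.54872727394104, -0.22509078681468964), (0.0901104062795639, 0.06315705925226212), 86.97274017333984)
[[0.5149999856948853, -0.2680000066757202], [0.578000009059906, -0.2720000147819519], [0.5830000042915344, -0.18199999630451202], [0.5199999809265137, -0.17800000309944153]]
[216 192  26  18 372] ((0.4980829954147339, 0.04821133613586426), (0.08950028568506241, 0.061576347798109055), 89.69219970703125)
[[0.46700000762939453, 0.004000000189989805], [0.5289999842643738, 0.003000000026077032], [0.5289999842643738, 0.09300000220537186], [0.46799999475479126, 0.09300000220537186]]
```

View pics/crop.png

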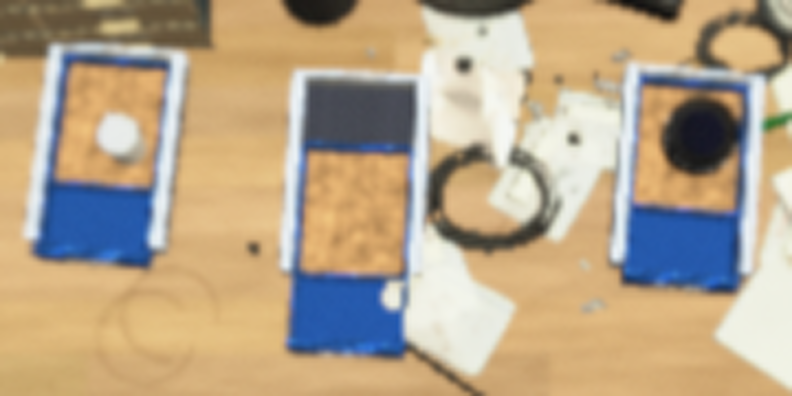

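Crop: the lens is at crop (700,133), inside the right tray. The right tray's lip lower edge runs (622,282)–(738,290), and the empty tray's runs (290,350)–(405,355). I'll compute the poses from these edges and the rail corners.

```bash
cat >> h.py <<'E'
def tw(uv,z,c=None): return plane(c or env.get_calibration("top"),(149.5+.5/4.4+uv[0]/4.4,129.5+.5/4.4+uv[1]/4.4),z)
E
python3 - <<'E'
from h import *
D=dict(lens=dict(rail=[(632,66),(764,76),(612,264),(751,273)],lip=[(622,283),(738,291)],fl=[(634,208),(742,212)]),
 empty=dict(rail=[(295,71),(430,74),(282,270),(418,275)],lip=[(289,350),(405,355)],fl=[(298,274),(406,278)]))
for k,d in D.items():
    r=[tw(p,.034)[:2] for p in d["rail"]]; print(k,"rails",np.round(r,4).tolist())
    print(" width",np.linalg.norm(r[0]-r[1]),np.linalg.norm(r[2]-r[3]),"len",np.linalg.norm(r[0]-r[2]),np.linalg.norm(r[1]-r[3]))
    a=(r[0]+r[1]-r[2]-r[3]);print(" yaw side",np.degrees(np.arctan2(a[1],a[0])))
    b=(r[0]-r[1]+r[2]-r[3]);print(" yaw cross",np.degrees(np.arctan2(-b[0],b[1])), "ctr",np.mean(r,0))
    for z in(.01,.044): 
        e=[tw(p,z)[:2] for p in d["lip"]]; f=e[0]-e[1];print(" lip",z,np.mean(e,0),np.linalg.norm(f),np.degrees(np.arctan2(-f[0],f[1])))
    e=[tw(p,.030)[:2] for p in d["fl"]];f=e[0]-e[1];print(" wall",np.mean(e,0),np.linalg.norm(f),np.degrees(np.arctan2(-f[0],f[1])))
print("lens",tw((700,133),.058)); c=env.get_calibration("top")
print("loupe",plane(c,(272,231),.04),plane(c,(298,236),.02))
s=env.sense();from scipy.spatial.transform import Rotation as R;print(R.from_quat(s["tool_rot"]).as_matrix().round(4))
c=env.get_calibration("wrist");M=np.linalg.inv(c["camera_from_world"]);T=np.eye(4);T[:3,:3]=R.from_quat(s["tool_rot"]).as_matrix();T[:3,3]=s["tcp_pos"];print((np.linalg.inv(T)@M).round(4),c["mtx"][0])
E
```

```text
lens rails [[0.7065, -0.1893], [0.6971, -0.2999], [0.5378, -0.1686], [0.5296, -0.2826]]
 width 0.1110062830055419 0.11433918821703104 len 0.16991295909475307 0.16845832891670517
 yaw side -6.456504442206928
 yaw cross -4.481708855591072 ctr [ 0.61776105 -0.23510475]
 lip 0.01 [ 0.52226812 -0.22708458] 0.09689727740169617 -4.386994061715492
 lip 0.044 [ 0.51668428 -0.22258558] 0.0945718175046027 -4.386994061715432
 wall [ 0.58356686 -0.23297049] 0.0895641946582766 -2.5350951900928393
empty rails [[0.7046, 0.0938], [0.7009, -0.0198], [0.5347, 0.1028], [0.5297, -0.0092]]
 width 0.11366381555386021 0.11215259097193776 len 0.17020653715535355 0.17144298090409846
 yaw side -3.2824927364151297
 yaw cross -2.209189502319602 ctr [0.6174775  0.04192657]
 lip 0.01 [0.46898822 0.05052305] 0.09657739438315514 -2.783987011710605
 lip 0.044 [0.46468306 0.04835968] 0.09425961143170268 -2.783987011710596
 wall [0.52996107 0.04536897] 0.0892747601933731 -2.529436346219964
lens [ 0.64199294 -0.24092943  0.058     ]
loupe [ 0.38849872 -0.1058236   0.04      ] [ 0.3714374  -0.19962648  0.02      ]
[[-9.103e-01  4.140e-01 -5.000e-04]
 [ 4.140e-01  9.103e-01 -9.000e-04]
 [ 0.000e+00 -1.100e-03 -1.000e+00]]
[[-9.000e-04 -9.652e-01 -2.615e-01  6.440e-02]
 [ 1.000e+00 -1.100e-03  5.000e-04  5.000e-04]
 [-7.000e-04 -2.615e-01  9.652e-01 -1.421e-01]
 [ 0.000e+00  0.000e+00  0.000e+00  1.000e+00]] [278.52564305   0.         255.09646649]
```

Measured poses:

| Item | Yaw | Lip outer face (x, y) |
|---|---|---|
| Lens rack | about -5° | (0.522, -0.227) |
| Empty rack | about -2.8° | (0.469, 0.0505), about 53 mm out |

The lip widths come out at 97 mm against the given 96, so the measurements hold up. Moving now.

jog_arm --increments '[-35.4,-26.9,5,0,0,-21.6,1,-35.4,-26.9,5,0,0,-21.6,1,-35.4,-26.9,5,0,0,-21.6,1,-35.4,-26.9,5,0,0,-21.6,1,-35.4,-26.9,5,0,0,-21.6,1,-35.4,-26.9,5,0,0,-21.6,1,-35.4,-26.9,5,0,0,-21.6,1,-35.4,-26.9,5,0,0,-21.6,1,-35.4,-26.9,5,0,0,-21.6,1,-35.4,-26.9,5,0,0,-21.6,1]'

```text
t: 0.93
tcp_pos: [0.4634, 0.2299, 0.1851]
tool_rot: [0.025, 1.0, -0.0, -0.0]
force: [0.8, -0.1, -0.9]
finger_gap: 0.0001
finger_force: 0.0
```

jog_arm --increments '[1.4,-18.1,5.5,0,0,0,1,1.4,-18.1,5.5,0,0,0,1,1.4,-18.1,5.5,0,0,0,1,1.4,-18.1,5.5,0,0,0,1,1.4,-18.1,5.5,0,0,0,1,1.4,-18.1,5.5,0,0,0,1,1.4,-18.1,5.5,0,0,0,1]'

```text
t: 1.52
tcp_pos: [0.4396, 0.0507, 0.13]
tool_rot: [0.026, 1.0, -0.0, -0.001]
force: [-0.3, 0.8, 0.3]
finger_gap: 0.0
finger_force: 0.0
```

Run:
```python
from h import *
c=env.get_calibration("wrist");im=env.read_camera("wrist");np.save("pics/w1.npy",im);np.save("pics/w1c.npy",c,allow_pickle=True)
cv2.imwrite("pics/w1.png",im[:,:,::-1]);print(env.sense()["tcp_pos"])
for x in(.465,.473):print(proj(c,(x,.1,.044)),proj(c,(x,0,.044)))
```

```text
[0.44012059 0.0515731  0.13032961]
[313.01962208 218.24906007] [198.96464619 223.9883591 ]
[313.00683492 226.76537754] [199.92846524 232.40858238]
```

View pics/w1.png

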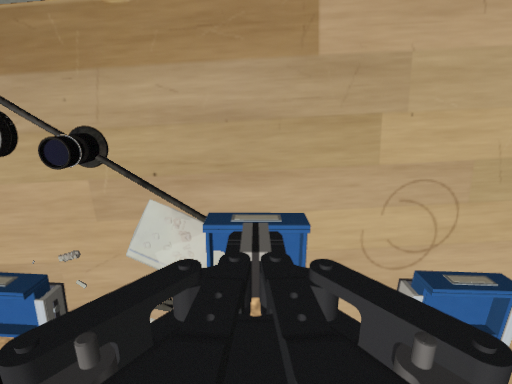

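The wrist view shows the empty tray's lip with its outer lower edge at row 213 and spanning columns 205–309, as predicted. The loupe is at (70,150), well clear. I'll go down in front of the lip and push.

jog_arm --increments '[0,0,4,0,0,0,1,0,0,8,0,0,0,1,0,0,10.5,0,0,0,1,0,0,10.5,0,0,0,1,-1.5,0,10.5,0,0,0,1,-2.5,0,10.5,0,0,0,1,-3.5,0,10.5,0,0,0,1,-4.5,0,10.5,0,0,0,1,-5.2,0,10.5,0,0,0,1,-5.8,0,10.5,0,0,0,1]'

```text
t: 2.4
tcp_pos: [0.4993, 0.0489, 0.0261]
tool_rot: [0.025, 1.0, 0.0, 0.001]
force: [-2.3, 1.5, 2.3]
finger_gap: 0.0003
finger_force: 1.1
```

Contact at about 2 N, the tray's friction. I'll continue gently until the force rises at home.

jog_arm --increments '[-0.4,0,0,0,0,0,1,-0.7,0,0,0,0,0,1,-1.0,0,0,0,0,0,1,-1.2,0,0,0,0,0,1,-1.2,0,0,0,0,0,1]'

```text
t: 2.82
tcp_pos: [0.5088, 0.0482, 0.0251]
tool_rot: [0.025, 1.0, -0.0, -0.001]
force: [-6.2, -1.4, 3.4]
finger_gap: -0.0003
finger_force: 2.8
```

jog_arm --increments '[-0.2,0,0,0,0,0,1,-0.3,0,0,0,0,0,1,-0.3,0,0,0,0,0,1]'

```text
t: 3.07
tcp_pos: [0.5088, 0.0481, 0.0248]
tool_rot: [0.025, 1.0, -0.0, -0.004]
force: [-17.7, 1.4, 12.5]
finger_gap: 0.0002
finger_force: 9.0
```

The force rises to 18 N with no further motion, so the tray is home. I'll back off, lift and go to the lens tray.

jog_arm --increments '[1,0,0,0,0,0,1,2.5,0,0,0,0,0,1,2.5,0,-4,0,0,0,1,2.5,0,-8,0,0,0,1,2.5,0,-10.5,0,0,0,1,2.5,0,-10.5,0,0,0,1]'

```text
t: 3.57
tcp_pos: [0.4907, 0.0494, 0.1349]
tool_rot: [0.025, 1.0, 0.0, 0.004]
force: [1.7, 0.3, 0.6]
finger_gap: -0.0001
finger_force: 0.0
```

jog_arm --increments '[-2,-27.4,0,0,0,2.5,1,-2,-27.4,0,0,0,2.5,1,-2,-27.4,0,0,0,2.5,1,-2,-27.4,0,0,0,2.5,1,-2,-27.4,0,0,0,2.5,1,-2,-27.4,0,0,0,2.5,1,-2,-27.4,0,0,0,2.5,1,-2,-27.4,0,0,0,2.5,1,-2,-27.4,0,0,0,2.5,1]'

```text
t: 4.32
tcp_pos: [0.4939, -0.2267, 0.1299]
tool_rot: [0.048, 0.999, -0.0, 0.0]
force: [-0.7, 0.2, -0.2]
finger_gap: 0.0001
finger_force: 0.0
```

Run:
```python
from h import *
c=env.get_calibration("wrist");im=env.read_camera("wrist");np.save("pics/w2.npy",im)
cv2.imwrite("pics/w2.png",im[:,:,::-1]);s=env.sense();print(s["tcp_pos"],s["tool_rot"])
a=cv2.resize(im[180:330,160:360],None,fx=4,fy=4,interpolation=cv2.INTER_CUBIC);cv2.imwrite("pics/w2c.png",a[:,:,::-1])
for P in [(.522,-.227,.01),(.522,-.227,.044),(.530,-.2275,.044)]:print((proj(c,P)-[160,180])*4)
t=env.read_camera("top");np.save("pics/top1.npy",t)
```

```text
[ 0.49376167 -0.22539971  0.12989166] [ 4.74363154e-02  9.98874220e-01  1.82438558e-04 -2.37234043e-04]
[389.4361762  123.61142665]
[390.7279961  175.27003009]
[391.89432155 209.06406915]
```

View pics/w2c.png

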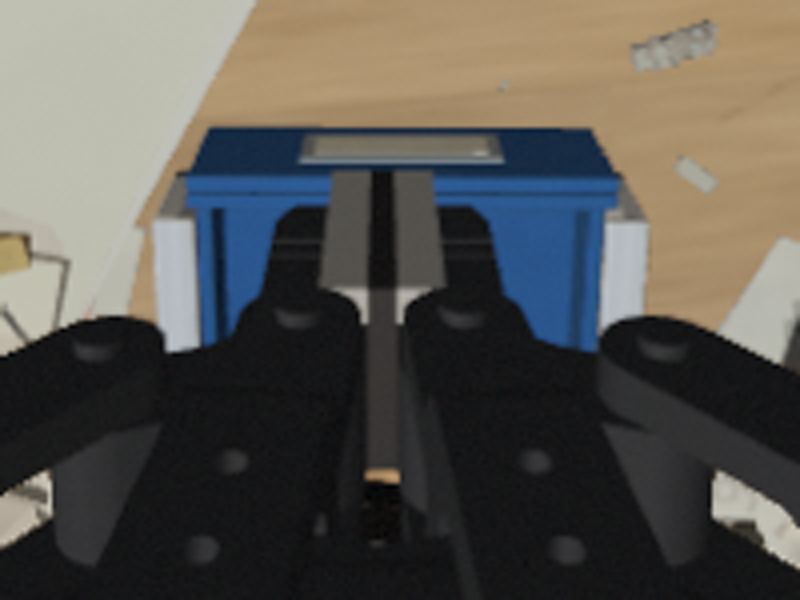

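The crop shows the lip squarely aligned: bottom edge at row 128, top outer edge at row 177, columns 187–617. That puts the outer face at x≈0.523 and the centre at y≈-0.2245. I'll enter the well at x≈0.555.

jog_arm --increments '[-3,0,0,0,0,0,1,-6.1,0,0,0,0,0,1,-6.1,0,0,0,0,0,1,-6.1,0,4,0,0,0,1,-6.1,0,7,0,0,0,1,-6.1,0,9,0,0,0,1,-6.1,0,10.6,0,0,0,1,-6.1,0,10.6,0,0,0,1]'

```text
t: 5.08
tcp_pos: [0.5531, -0.2285, 0.0212]
tool_rot: [0.046, 0.999, 0.001, -0.002]
force: [-0.8, 0.7, 0.1]
finger_gap: 0.0003
finger_force: 0.0
```

In the well with no contact. Drawing out gently now.

jog_arm --increments '[0.5,0,0,0,0,0,1,1.0,0,0,0,0,0,1,1.4,0,0,0,0,0,1,1.9,0,0,0,0,0,1,2.4,0,0,0,0,0,1,3.0,0,0,0,0,0,1,3.6,0,0,0,0,0,1,4.2,0,0,0,0,0,1,4.8,0,0,0,0,0,1,5.4,0,0,0,0,0,1]'

```text
t: 5.92
tcp_pos: [0.5006, -0.226, 0.0244]
tool_rot: [0.047, 0.999, -0.0, 0.0]
force: [2.8, 0.4, 1.5]
finger_gap: 0.0002
finger_force: 1.1
```

jog_arm --increments '[0.6,0,0,0,0,0,1,1.2,0,0,0,0,0,1,1.8,0,0,0,0,0,1,2.4,0,0,0,0,0,1,3.0,0,0,0,0,0,1,3.5,0,0,0,0,0,1,3.9,0,0,0,0,0,1,4.2,0,0,0,0,0,1,4.4,0,0,0,0,0,1,4.4,0,0,0,0,0,1]'

```text
t: 6.75
tcp_pos: [0.4569, -0.2218, 0.0243]
tool_rot: [0.047, 0.999, 0.0, -0.0]
force: [-0.0, -0.1, -0.6]
finger_gap: 0.0001
finger_force: 0.0
```

jog_arm --increments '[0.2,0,0,0,0,0,1,0.4,0,0,0,0,0,1,0.6,0,0,0,0,0,1,0.8,0,0,0,0,0,1,0.8,0,0,0,0,0,1]'

```text
t: 7.17
tcp_pos: [0.4496, -0.2213, 0.0244]
tool_rot: [0.047, 0.999, -0.0, 0.0]
force: [3.8, -0.9, -1.3]
finger_gap: -0.0002
finger_force: 1.7
```

jog_arm --increments '[0.2,0,0,0,0,0,1,0.4,0,0,0,0,0,1,0.6,0,0,0,0,0,1,0.6,0,0,0,0,0,1]'

```text
t: 7.5
tcp_pos: [0.4493, -0.2223, 0.025]
tool_rot: [0.047, 0.999, -0.002, 0.005]
force: [36.5, 12.2, -17.9]
finger_gap: -0.0001
finger_force: 17.6
```

Hard stop at 36 N with no motion. I'll free the fingertip, lift and look.

jog_arm --increments '[-0.8,0,0,0,0,0,1,-1.6,0,0,0,0,0,1,-1.6,0,0,0,0,0,1,-1.6,0,-4,0,0,0,1,-1.6,0,-8,0,0,0,1,-1.6,0,-12,0,0,0,1,-1.6,0,-16,0,0,0,1,-1.6,0,-18,0,0,0,1,-1.6,0,-18,0,0,0,1]'

```text
t: 8.25
tcp_pos: [0.4608, -0.2231, 0.2088]
tool_rot: [0.047, 0.999, -0.001, 0.003]
force: [0.8, -0.4, 0.9]
finger_gap: -0.0
finger_force: 0.0
```

Run:
```python
from h import *
im=env.read_camera("top");sc=env.read_camera("scene")
a=cv2.resize(im[125:255,110:400],None,fx=2.75,fy=2.75,interpolation=cv2.INTER_CUBIC);cv2.imwrite("pics/end.png",a[:,:,::-1])
a=cv2.resize(sc[120:300,140:440],None,fx=2.6,fy=2.6,interpolation=cv2.INTER_CUBIC);cv2.imwrite("pics/ends.png",a[:,:,::-1])
print(env.sense()["tcp_pos"],env.sense()["force"])
```

```text
[ 0.4591071  -0.22215027  0.20488459] [ 1.10653615 -0.24483146 -0.7411384 ]
```

View pics/end.png

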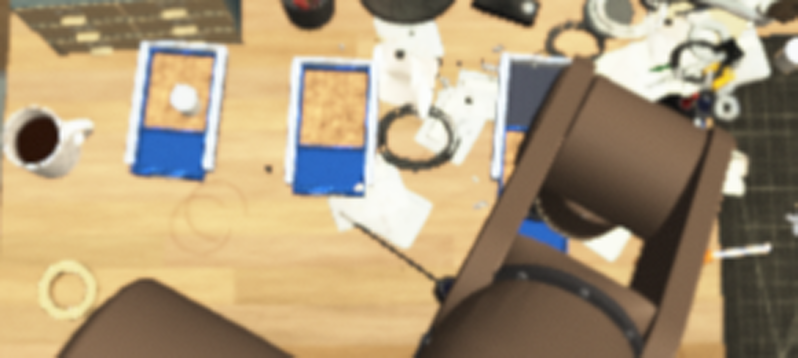

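View pics/ends.png

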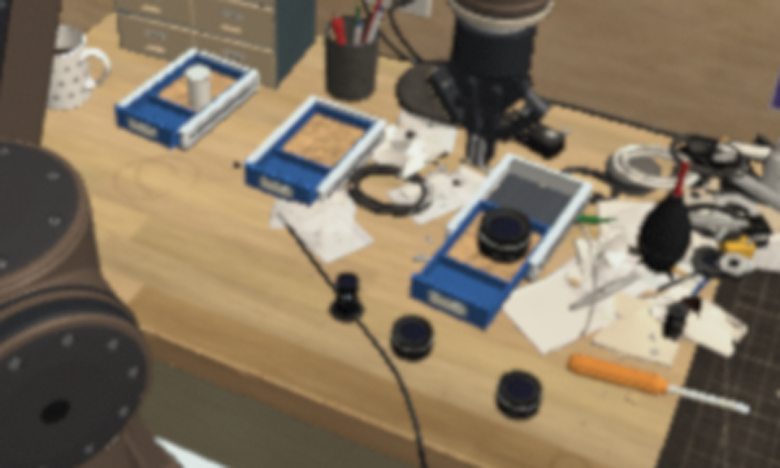

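Both views agree. The lens tray is fully out with the lens upright in its compartment (scene crop 503,233). The empty tray (335,125 top crop) and the can tray are home, and the bystanders haven't moved. Handing in.

```bash
python3 -c "
from bench import env
print(env.sign_off())"
```

```text
the job is handed in; nothing more can be done
None
```

The lens tray is drawn out to its stop with the lens standing in it, the empty tray is pushed fully home, and the job is handed in; the sign-off returned no verdict, but the last camera views show the can tray shut and the bystanders in place.

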